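Open the bar-handled well of a worktop keeper

ROBOT

A 6-joint arm with a two-finger parallel gripper is mounted at the origin on a cart in front of the work surface, level with it; the furniture and walls round the work are solid. World frame = base frame: x ahead of the robot, y to its left, z up, the work surface at z = 0. Lengths are in mm, angles in rad, forces in N, time in s.
With the tool pointing down it reaches from about 350 to 975 mm from the base axis. Payload 4.9 kg.
Tool frame: the origin (TCP) lies midway between the tips of the shut fingers; the grasp point (between the pads) lies env.grasp_offset behind it (env.grasp_offset is the distance from the TCP to the grasp point, in mm); z points along the fingers, y is the line along which they close (so a half turn about z gives the same grasp; the last joint's range is limited). The gripper opens to 85 mm and grips with 20 to 120 N. Pads are 22 mm wide; open, the fingers measure 114 mm over their backs; the gripper's body (76 mm by 85 mm) begins 54 mm behind the grasp point. The pads swing forward as they close: fully open they stand 13 mm farther back than shut.
Start: joints at [1.042, 0.053, 1.613, -0, 1.476, -0.119], TCP at [249.004, 573.235, 231.304] pointing down, gripper open.
Joint ranges: [-3.01, 3.01], [-1.01, 2.22], [0.06, 2.58], [-1.02, 4.17], [0.09, 2.62], [-3.14, 3.14]. Speed limits (rad/s): [2.57, 2.57, 3.14, 3.14, 3.14, 3.14].

INTERFACE

Orientations are given as a rotation vector (axis times angle).
In Python, from bench import env, cams gives the robot as it stands.
- The arm moves only by the shell command python3 -m pendant 'ROWS' [FORCE]. ROWS is JSON, a list of rows, each an object with "delta_pos": the shift along the world's x, y, z in m, a list of three; "rot": the turn, a rotation vector about the world's x, y, z in rad, a list of three; "fingers": the finger opening in m, from 0 to 0.0854. In form: [{"delta_pos": [dx, dy, dz], "rot": [ax, ay, az], "fingers": fingers}, ...]. A call has 1 to 12 rows; each row shifts and turns the commanded pose from where the row before left it; what a row does not reach is not made up. A row lasts 1/12 s, in which the tool goes at most 41.7 mm and 7.16 degrees, less where a joint would pass 70% of its speed; a pose out of reach is approached as far as the arm can. A call is refused whole if a number of a shift passes 0.0417 or a number of a turn 0.125, either way. A call with a gripper value outside its range is refused whole. The fingers move at their own pace and stop on an object; FORCE is the grip in N (left out, the last holds). Time passes only in rows, so rows that do not move let the fingers close. It gives the time, the measured TCP pose, the force, the opening and the grip force at its end, in the units of the state.
- env.read_state(): the state, without advancing time (a new reading comes with each control period).
- cams.get_image(name): name is "scene" or "top" or "wrist"; returns a dict with "image" (400x640x3 uint8, red, green, blue), "z_map" (400x640 float32, mm along the optical axis (not along the pixel's ray), 0 where there is no reading), "fx", "fy", "cx", "cy" (pixels), "distortion" ([k1, k2, p1, p2, k3] as OpenCV has them; the pictures are not rectified), "T" (4x4, takes a point from camera to world coordinates); the wrist camera has in their place "mount" (4x4, takes a point from camera to tool coordinates, whose origin is the TCP and whose axes are the flange's). Camera axes: x right, y down, z forward; pixel columns grow to the right and rows downward; lengths in mm; the calibration is good to about 2 mm. A picture is of the moment at which its call begins: read the wrist's pose just before it.
- env.hand_in(): hands the job in; it is judged then, once.
The state is a dict: "clock": time; "joint_pos": joint angles; "dq": joint speeds; "tau": joint torques, N m; "ee_pos": TCP position; "tcp_rot": TCP orientation; "wrist_force": force on the tool from outside, world axes, zero at the start; "moment": the same for the moment, N m; "width": finger opening in mm; "gripper_force": force on a finger pad.
Only numpy, scipy, OpenCV 4.12 (cv2) and the standard library are available. Lean on these libraries where they do the work, as an engineer would, in place of code of your own. Each camera call takes 0.05 s, during which the arm holds its last target. There are 200 camera calls.

TASK

The wooden keeper box has two covered wells with a blank deck between them. Open the well whose hatch has the straight bar handle: lift that hatch up out of its recess, slide it along the channels to the middle of the box, and leave it resting flat on the blank deck, clear of both wells. Leave the hatch with the round knob shut in its seat.

Things in the scene. Friction and masses are not known exactly. Their poses are not given: they have to be found in the camera images.
- bar_grip (a point): Centre of the steel bar handle on the hatch to open: an upright block 64 (x) x 16 (y; grasp across this) x 30 mm tall; this point is half-way up, 15 mm above the hatch's top face. The hatch is a loose wooden plate 130 (x) x 100 (y) x 10 mm, about 0.3 kg. At the start it lies in the seat at one or the other end of the keeper, top face flush with the deck. x, y parallel to the keeper's; z up.
- knob_grip (a point): On the axis of the round steel knob (36 mm across at the top, standing 30 mm above its hatch) of the other hatch, which stays shut; this point is 15 mm above that hatch's top face. Its plate is the same size and lies in the other seat.
- deck_mid (a point): Centre of the top face of the keeper's blank middle deck, 75 mm above the worktop; y along the keeper's long side, z up. The deck reaches 67 mm either way along y. A hatch seat is centred 120 mm from here on each side along y, recessed 10 mm, with 3 to 4 mm of play round its hatch. With the hatch resting on the deck, the bar's grip point is 25 mm above the deck.
- keeper: Fixed wooden box 162 (x) x 370 (y) x 75 mm; origin centre of underside, axes as deck_mid. Along both long sides run aluminium channels, parallel to y, 32 mm above the deck: hatches have 4 mm of play on each side; the lips over their edges leave 114 mm open between. A hatch must rise over 10 mm to leave its seat; the lips stop it at 26 mm, so slide it about 18 mm up, 120 mm along y to the deck.
Not all that is in view belongs to the job. What is shaped like the part that bears bar_grip but orange is not meant.

How it is judged:
By the outcome, as a careful person would: the job done as asked, in the order asked, and still so for the second after the job is handed in, with the robot touching nothing.
It also fails if it takes over 32 s, if anything falls off the work surface, if the arm or the gripper's body presses on something with over 40 N, if the wrist force passes 120 N, or if a joint passes its speed limit or range.

## Working session

There is one attempt and no reset: what is moved stays moved. The work goes in short steps, Python scripts to look and compute and a shell command to move; the robot and the scene stay as the last step left them, time stands still between calls to the robot, and variables do not carry over. Pictures are saved under pics/ and viewed, at most 10 in all, crops included, and the job is handed in when it is done.

```bash
mkdir -p pics; python3 - <<'E'
from bench import env,cams
import cv2,numpy as np
s=env.read_state();print({k:np.round(v,3) for k,v in s.items()},env.grasp_offset)
for n in("top","scene"):
    d=cams.get_image(n);np.savez(f"{n}.npz",**d)
    cv2.imwrite(f"pics/{n}0.png",d["image"][...,::-1])
    print(n,d["fx"],d["cx"],d["cy"],d["distortion"],np.round(d["T"],3).tolist())
E
```

```text
{'clock': np.float64(0.0), 'joint_pos': array([ 1.042,  0.053,  1.614, -0.   ,  1.476, -0.119]), 'dq': array([-0.   ,  0.002, -0.   , -0.   ,  0.   , -0.   ]), 'tau': array([ 0.0000e+00, -3.9370e+01, -3.7017e+01, -0.0000e+00,  7.0000e-03,
        0.0000e+00]), 'ee_pos': array([248.701, 572.696, 230.046]), 'tcp_rot': array([-6.390e-01, -3.075e+00,  3.000e-03]), 'wrist_force': array([-0.781, -0.357,  0.311]), 'moment': array([-0.037, -0.019,  0.012]), 'gripper_force': np.float64(0.0), 'width': np.float64(85.28)} 18.700000000000003
top 457.2455637162561 315.07141607308785 198.67943713009473 [-0.00816038  0.          0.          0.          0.        ] [[-0.001, -0.997, 0.074, 378.578], [-1.0, -0.0, -0.013, -5.907], [0.013, -0.074, -0.997, 1176.753], [0.0, 0.0, 0.0, 1.0]]
scene 464.59495341726733 323.8859064880924 205.63561534784856 [0.04662877 0.         0.         0.         0.        ] [[0.773, -0.484, 0.41, -39.239], [-0.634, -0.572, 0.521, -624.679], [-0.017, -0.663, -0.749, 965.855], [0.0, 0.0, 0.0, 1.0]]
```

View pics/top0.png

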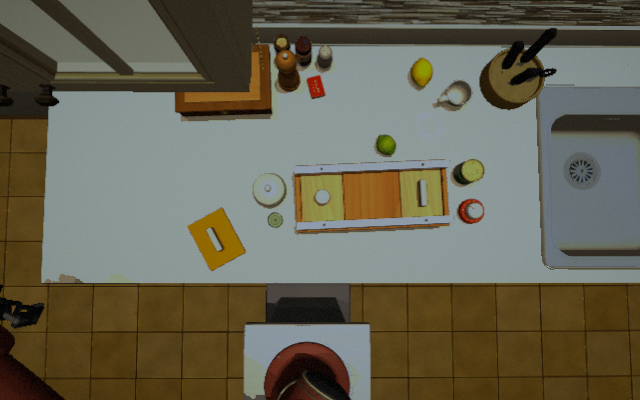

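View pics/scene0.png

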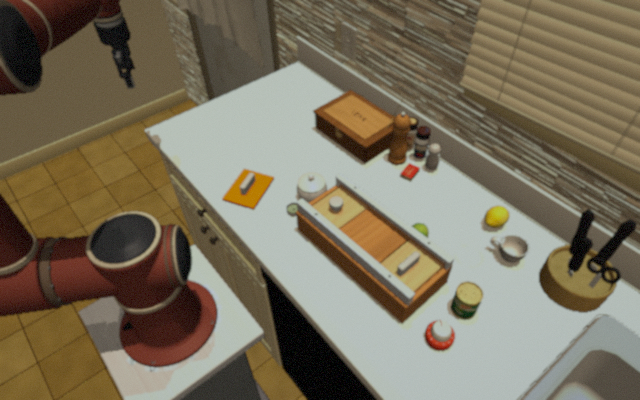

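The top view shows the keeper with the knob hatch at (322,197) and the bar-handle hatch at (423,192). An orange plate with a similar bar lies loose at (214,239). The target is the bar at (423,192), since it sits on a wooden hatch seated in the keeper; the orange one is excluded.

```bash
cat > h.py <<'E'
import numpy as np,cv2
def ray(d,uv,T=None):
    K=np.array([[d["fx"],0,d["cx"]],[0,d["fy"],d["cy"]],[0,0,1]],float)
    p=cv2.undistortPoints(np.float64(uv).reshape(-1,1,2),K,np.float64(d["distortion"])).reshape(-1,2)
    T=d["T"] if T is None else T
    return T[:3,3],np.c_[p,np.ones(len(p))]@T[:3,:3].T
def plane(d,uv,z,T=None):
    o,r=ray(d,uv,T); return o+r*((z-o[2])/r[:,2])[:,None]
def depth(d,uv,T=None):
    o,r=ray(d,uv,T); uv=np.int32(np.round(uv)); return o+r*d["z_map"][uv[:,1],uv[:,0]][:,None]
def grey(d,box,thr=(60,120)):
    u0,v0,u1,v1=box; hsv=cv2.cvtColor(d["image"],cv2.COLOR_RGB2HSV)
    m=((hsv[...,1]<thr[0])&(hsv[...,2]>thr[1])).astype(np.uint8)
    k=np.zeros_like(m);k[v0:v1,u0:u1]=m[v0:v1,u0:u1]
    c=max(cv2.findContours(k,0,1)[0],key=cv2.contourArea)
    return c[:,0,:].astype(float)
E
python3 - <<'E'
from h import *
d=dict(np.load("top.npz"))
for n,b in(("bar",(410,172,440,212)),("knob",(308,185,336,210))):
    c=grey(d,b); r=cv2.minAreaRect(np.float32(c)); print(n,r)
    m=np.float64([r[0]]); print(" z",depth(d,m)[0]," plane105",plane(d,m,105)[0])
    if n=="bar":
        w=plane(d,c,105)[:,:2]; print(" world rect",cv2.minAreaRect(np.float32(w)))
for n,b in(("railTop",(290,155,455,172)),("railBot",(290,214,455,236))):
    c=grey(d,b); r=cv2.minAreaRect(np.float32(plane(d,c,107)[:,:2])); print(n,r)
    print(depth(d,np.float64([c.mean(0)])))
cv2.imwrite("pics/crop1.png",cv2.resize(d["image"][145:280,180:470,::-1],None,fx=2.6,fy=2.6,interpolation=2))
E
```

```text
bar ((423.5, 192.5), (25.0, 5.0), 90.0)
 z [ 473.17671631 -275.1613723   106.64347984]  plane105 [ 473.32200135 -275.57489391  105.        ]
 world rect ((473.4061279296875, -275.5794372558594), (11.856525421142578, 59.35514450073242), 88.97216033935547)
knob ((322.0000305175781, 195.99998474121094), (13.416406631469727, 13.416406631469727), 63.43495178222656)
 z [464.34924429 -35.62593623 112.08432807]  plane105 [464.91996725 -35.82368379 105.        ]
railTop ((543.0827026367188, -154.9256134033203), (38.26774978637695, 389.1040954589844), 0.10304126888513565)
[[ 550.21891959 -159.81990097   73.03695455]]
railBot ((397.87384033203125, -153.4895477294922), (385.3240661621094, 49.22450637817383), 89.98780059814453)
[[ 393.56912494 -150.51446077  101.36482122]]
```

View pics/crop1.png

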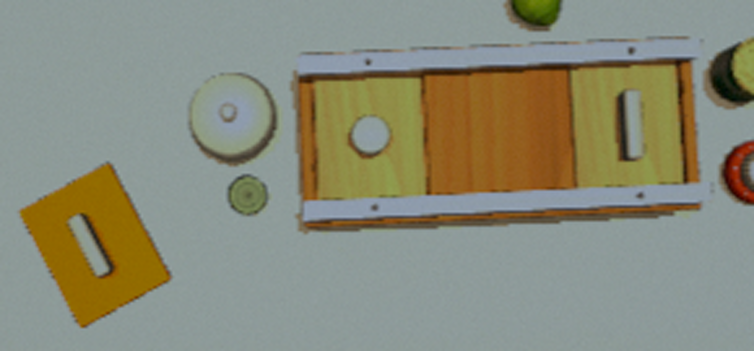

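The crop confirms it: the bar at about (630,125) sits on the wooden hatch in the keeper's right seat, the knob is at (370,135) in the left seat, and the orange plate lies outside the box. The bar measures (473,-276) and the knob (465,-36). They are 240 mm apart, as specified, and the keeper's yaw is about +2°. The tool needs a turn of about +0.445 rad.

```bash
R='{"delta_pos":[0.018,-0.030,0],"rot":[0,0,0.037],"fingers":0.085}'
python3 -m pendant '[{"delta_pos":[0.018,-0.030,0],"rot":[0,0,0.037],"fingers":0.085},{"delta_pos":[0.018,-0.030,0],"rot":[0,0,0.037],"fingers":0.085},{"delta_pos":[0.018,-0.030,0],"rot":[0,0,0.037],"fingers":0.085},{"delta_pos":[0.018,-0.030,0],"rot":[0,0,0.037],"fingers":0.085},{"delta_pos":[0.018,-0.030,0],"rot":[0,0,0.037],"fingers":0.085},{"delta_pos":[0.018,-0.030,0],"rot":[0,0,0.037],"fingers":0.085},{"delta_pos":[0.018,-0.030,0],"rot":[0,0,0.037],"fingers":0.085},{"delta_pos":[0.018,-0.030,0],"rot":[0,0,0.037],"fingers":0.085},{"delta_pos":[0.018,-0.030,0],"rot":[0,0,0.037],"fingers":0.085},{"delta_pos":[0.018,-0.030,0],"rot":[0,0,0.037],"fingers":0.085},{"delta_pos":[0.018,-0.030,0],"rot":[0,0,0.037],"fingers":0.085},{"delta_pos":[0.018,-0.030,0],"rot":[0,0,0.037],"fingers":0.085}]'
```

```text
clock: 1.1
ee_pos: [465.3, 211.5, 230.9]
tcp_rot: [0.057, -3.141, 0.0]
wrist_force: [0.7, 0.5, 0.3]
width: 85.3
gripper_force: 0.0
```

```bash
python3 -m pendant '[{"delta_pos":[0,-0.0405,0],"rot":[0,0,0],"fingers":0.085},{"delta_pos":[0,-0.0405,0],"rot":[0,0,0],"fingers":0.085},{"delta_pos":[0,-0.0405,0],"rot":[0,0,0],"fingers":0.085},{"delta_pos":[0,-0.0405,0],"rot":[0,0,0],"fingers":0.085},{"delta_pos":[0,-0.0405,0],"rot":[0,0,0],"fingers":0.085},{"delta_pos":[0,-0.0405,0],"rot":[0,0,0],"fingers":0.085},{"delta_pos":[0,-0.0405,0],"rot":[0,0,0],"fingers":0.085},{"delta_pos":[0,-0.0405,0],"rot":[0,0,0],"fingers":0.085},{"delta_pos":[0,-0.0405,0],"rot":[0,0,0],"fingers":0.085},{"delta_pos":[0,-0.0405,0],"rot":[0,0,0],"fingers":0.085},{"delta_pos":[0,-0.0405,0],"rot":[0,0,0],"fingers":0.085},{"delta_pos":[0,-0.0405,0],"rot":[0,0,0],"fingers":0.085}]'
python3 -m pendant '[{"delta_pos":[0.004,0,-0.02],"rot":[0,0,0],"fingers":0.085},{"delta_pos":[0.004,0,-0.02],"rot":[0,0,0],"fingers":0.085},{"delta_pos":[0,0,0],"rot":[0,0,0],"fingers":0.085},{"delta_pos":[0,0,0],"rot":[0,0,0],"fingers":0.085}]'
python3 - <<'E'
from bench import env,cams
import cv2,numpy as np
s=env.read_state();print(s["ee_pos"],s["tcp_rot"],s["joint_pos"])
d=cams.get_image("wrist");np.savez("w1.npz",ee=s["ee_pos"],rv=s["tcp_rot"],**d)
cv2.imwrite("pics/w1.png",d["image"][...,::-1]);print(np.round(d["mount"],3).tolist())
E
```

```text
clock: 2.1
ee_pos: [464.3, -274.7, 230.8]
tcp_rot: [0.053, -3.141, -0.001]
wrist_force: [0.4, -0.1, 0.1]
width: 85.3
gripper_force: 0.0
clock: 2.43
ee_pos: [472.0, -272.1, 189.5]
tcp_rot: [0.054, -3.138, -0.004]
wrist_force: [-0.1, 0.0, 0.3]
width: 85.0
gripper_force: 0.0
[ 471.96107617 -272.08101336  189.48488574] [ 0.05359003 -3.13779453 -0.00408321] [-6.59550671e-01 -1.07022227e-01  1.84008940e+00 -6.19205663e-05
  1.41275740e+00 -2.26449157e+00]
[[0.001, -0.947, -0.323, 84.786], [1.0, 0.001, 0.0, 0.592], [0.0, -0.323, 0.947, -143.252], [0.0, 0.0, 0.0, 1.0]]
```

View pics/w1.png

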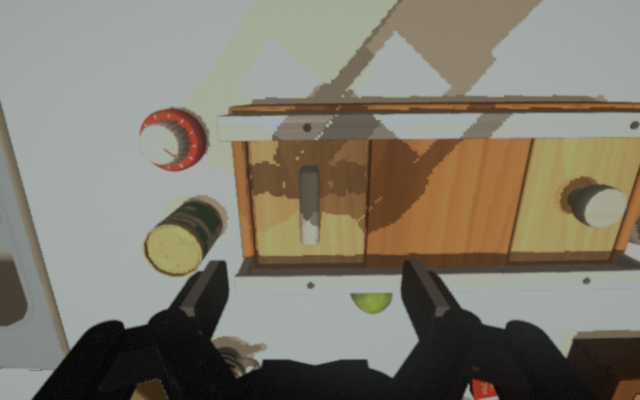

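The wrist view shows the bar at about (310,205) on its seated hatch, the knob at (600,205), and the rails clear. I'll measure the bar here.

```bash
python3 - <<'E'
from h import *
from scipy.spatial.transform import Rotation as R
d=dict(np.load("w1.npz"))
T=np.eye(4);T[:3,:3]=R.from_rotvec(d["rv"]).as_matrix();T[:3,3]=d["ee"];T=T@d["mount"]
v,u=np.mgrid[155:258,288:335];uv=np.c_[u.ravel(),v.ravel()].astype(float)
P=depth(d,uv,T);P=P[d["z_map"][v,u].ravel()>0];print("z pct",np.percentile(P[:,2],[5,50,95,99]))
t=P[P[:,2]>98];print(len(t),t.mean(0),cv2.minAreaRect(np.float32(t[:,:2])))
b=P[P[:,2]<85];print("hatch z",np.median(b[:,2]))
v,u=np.mgrid[170:240,560:632];uv=np.c_[u.ravel(),v.ravel()].astype(float)
P=depth(d,uv,T);t=P[P[:,2]>98];print("knob",cv2.minAreaRect(np.float32(t[:,:2])))
# rails inner
for nm,a in(("near",np.float64([[250,127],[600,125]])),("far",np.float64([[300,280],[600,279]]))):print(nm,depth(d,a,T))
E
```

```text
z pct [ 74.70461216  76.07538461 105.98747843 106.52743464]
1485 [ 470.87362983 -275.3128232   104.86933423] ((472.8794250488281, -275.4303283691406), (62.80998992919922, 15.915517807006836), 2.287451982498169)
hatch z 75.66171253899546
knob ((436.1094970703125, -148.22378540039062), (268.6436462402344, 35.268470764160156), 76.53777313232422)
near [[ 409.34634092 -319.47081509  109.35978053]
 [ 398.33193398  -63.43423296  106.02642436]]
far [[ 535.41423494 -281.25762235  107.91115188]
 [ 527.46937542  -20.05795293  107.0837229 ]]
```

```bash
python3 -m pendant '[{"delta_pos":[0.001,-0.003,-0.013],"rot":[0,0,0],"fingers":0.06},{"delta_pos":[0,0,-0.013],"rot":[0,0,0],"fingers":0.06},{"delta_pos":[0,0,-0.013],"rot":[0,0,0],"fingers":0.06},{"delta_pos":[0,0,-0.013],"rot":[0,0,0],"fingers":0.06},{"delta_pos":[0,0,-0.013],"rot":[0,0,0],"fingers":0.06},{"delta_pos":[0,0,-0.013],"rot":[0,0,0],"fingers":0.06},{"delta_pos":[0,0,-0.013],"rot":[0,0,0],"fingers":0.06},{"delta_pos":[0,0,-0.013],"rot":[0,0,0],"fingers":0.06},{"delta_pos":[0,0,0],"rot":[0,0,0],"fingers":0.06},{"delta_pos":[0,0,0],"rot":[0,0,0],"fingers":0.06},{"delta_pos":[0,0,0],"rot":[0,0,0],"fingers":0.06}]'
```

```text
clock: 3.4
ee_pos: [474.4, -276.1, 87.8]
tcp_rot: [-0.054, 3.14, -0.001]
wrist_force: [0.5, 0.2, -0.5]
width: 60.0
gripper_force: 0.0
```

```bash
python3 -m pendant '[{"delta_pos":[-0.001,0,-0.005],"rot":[0,0,0],"fingers":0.06},{"delta_pos":[0,0,0],"rot":[0,0,0],"fingers":0.03},{"delta_pos":[0,0,0],"rot":[0,0,0],"fingers":0.0},{"delta_pos":[0,0,0],"rot":[0,0,0],"fingers":0},{"delta_pos":[0,0,0],"rot":[0,0,0],"fingers":0},{"delta_pos":[0,0,0],"rot":[0,0,0],"fingers":0},{"delta_pos":[0,0,0],"rot":[0,0,0],"fingers":0},{"delta_pos":[0,0,0],"rot":[0,0,0],"fingers":0},{"delta_pos":[0,0,0],"rot":[0,0,0],"fingers":0}]' 60
```

```text
clock: 4.15
ee_pos: [473.3, -276.1, 82.9]
tcp_rot: [-0.054, 3.14, -0.001]
wrist_force: [0.1, -0.5, 2.6]
width: 14.8
gripper_force: 61.3
```

Gripped: width is about 15 mm at 61 N. Next I lift 18 mm.

```bash
python3 -m pendant '[{"delta_pos":[0,0,0.003],"rot":[0,0,0],"fingers":0},{"delta_pos":[0,0,0.003],"rot":[0,0,0],"fingers":0},{"delta_pos":[0,0,0.003],"rot":[0,0,0],"fingers":0},{"delta_pos":[0,0,0.003],"rot":[0,0,0],"fingers":0},{"delta_pos":[0,0,0.003],"rot":[0,0,0],"fingers":0},{"delta_pos":[0,0,0.003],"rot":[0,0,0],"fingers":0},{"delta_pos":[0,0,0],"rot":[0,0,0],"fingers":0},{"delta_pos":[0,0,0],"rot":[0,0,0],"fingers":0}]'
python3 - <<'E'
from bench import env,cams
import cv2,numpy as np
s=env.read_state();print(s["ee_pos"],s["wrist_force"],s["moment"])
d=cams.get_image("scene")
cv2.imwrite("pics/s2.png",cv2.resize(d["image"][160:340,280:500,::-1],None,fx=3,fy=3))
E
```

```text
clock: 4.82
ee_pos: [473.1, -275.9, 100.6]
tcp_rot: [-0.054, 3.141, -0.001]
wrist_force: [-0.1, 0.2, -3.6]
width: 14.5
gripper_force: 60.4
[ 473.14283772 -275.85599415  100.60927817] [-0.13679586  0.20216675 -3.61141059] [0.0339525  0.00132746 0.02845228]
```

View pics/s2.png

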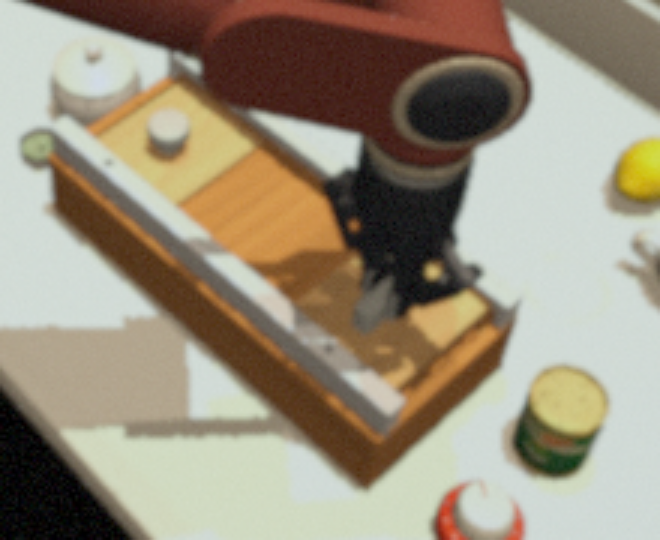

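The hatch is held at the bar (crop about (380,300)) and carries a 3.6 N weight. Next I slide along the keeper's y.

```bash
python3 -m pendant '[{"delta_pos":[-0.0004,0.01,0],"rot":[0,0,0],"fingers":0},{"delta_pos":[-0.0004,0.01,0],"rot":[0,0,0],"fingers":0},{"delta_pos":[-0.0004,0.01,0],"rot":[0,0,0],"fingers":0},{"delta_pos":[-0.0004,0.01,0],"rot":[0,0,0],"fingers":0},{"delta_pos":[-0.0004,0.01,0],"rot":[0,0,0],"fingers":0},{"delta_pos":[-0.0004,0.01,0],"rot":[0,0,0],"fingers":0}]'
```

```text
clock: 5.37
ee_pos: [470.5, -214.4, 100.2]
tcp_rot: [0.054, -3.141, -0.0]
wrist_force: [0.1, 0.6, -2.9]
width: 14.8
gripper_force: 60.4
```

```bash
python3 -m pendant '[{"delta_pos":[-0.0004,0.01,0],"rot":[0,0,0],"fingers":0},{"delta_pos":[-0.0004,0.01,0],"rot":[0,0,0],"fingers":0},{"delta_pos":[-0.0004,0.01,0],"rot":[0,0,0],"fingers":0},{"delta_pos":[-0.0004,0.01,0],"rot":[0,0,0],"fingers":0},{"delta_pos":[-0.0004,0.01,0],"rot":[0,0,0],"fingers":0},{"delta_pos":[-0.0004,0.01,0],"rot":[0,0,0],"fingers":0},{"delta_pos":[0,0,-0.002],"rot":[0,0,0],"fingers":0},{"delta_pos":[0,0,-0.002],"rot":[0,0,0],"fingers":0},{"delta_pos":[0,0,-0.002],"rot":[0,0,0],"fingers":0},{"delta_pos":[0,0,0],"rot":[0,0,0],"fingers":0},{"delta_pos":[0,0,0],"rot":[0,0,0],"fingers":0}]'
```

```text
clock: 6.28
ee_pos: [468.0, -156.1, 94.0]
tcp_rot: [0.053, -3.141, -0.0]
wrist_force: [0.5, -0.2, -2.8]
width: 14.7
gripper_force: 60.4
```

```bash
python3 -m pendant '[{"delta_pos":[0,0,-0.0007],"rot":[0,0,0],"fingers":0},{"delta_pos":[0,0,-0.0006],"rot":[0,0,0],"fingers":0},{"delta_pos":[0,0,0],"rot":[0,0,0],"fingers":0},{"delta_pos":[0,0,0],"rot":[0,0,0],"fingers":0}]'
```

```text
clock: 6.62
ee_pos: [468.2, -155.9, 93.0]
tcp_rot: [-0.053, 3.141, -0.0]
wrist_force: [0.1, -0.1, -3.2]
width: 15.0
gripper_force: 60.5
```

```bash
python3 -m pendant '[{"delta_pos":[0,0,-0.0005],"rot":[0,0,0],"fingers":0},{"delta_pos":[0,0,-0.0005],"rot":[0,0,0],"fingers":0},{"delta_pos":[0,0,0],"rot":[0,0,0],"fingers":0},{"delta_pos":[0,0,0],"rot":[0,0,0],"fingers":0}]'
```

```text
clock: 6.95
ee_pos: [468.3, -155.9, 92.9]
tcp_rot: [0.054, -3.141, 0.0]
wrist_force: [-4.4, 0.7, 4.7]
width: 14.8
gripper_force: 61.6
```

Contact with the deck (force now +4.7 N). Next: release, then retreat straight up.

```bash
python3 -m pendant '[{"delta_pos":[0,0,0],"rot":[0,0,0],"fingers":0.03},{"delta_pos":[0,0,0],"rot":[0,0,0],"fingers":0.05},{"delta_pos":[0,0,0],"rot":[0,0,0],"fingers":0.05},{"delta_pos":[0,0,0],"rot":[0,0,0],"fingers":0.05},{"delta_pos":[0,0,0.005],"rot":[0,0,0],"fingers":0.05},{"delta_pos":[0,0,0.015],"rot":[0,0,0],"fingers":0.05},{"delta_pos":[0,0,0.03],"rot":[0,0,0],"fingers":0.05},{"delta_pos":[0,0,0.03],"rot":[0,0,0],"fingers":0.05},{"delta_pos":[0,0,0.03],"rot":[0,0,0],"fingers":0.05},{"delta_pos":[0,0,0.03],"rot":[0,0,0],"fingers":0.05},{"delta_pos":[0,0,0],"rot":[0,0,0],"fingers":0.05},{"delta_pos":[0,0,0],"rot":[0,0,0],"fingers":0.05}]'
python3 - <<'E'
from bench import env,cams
import cv2
from h import *
from scipy.spatial.transform import Rotation as R
s=env.read_state();print(s["ee_pos"])
d=cams.get_image("wrist");cv2.imwrite("pics/w2.png",d["image"][...,::-1])
T=np.eye(4);T[:3,:3]=R.from_rotvec(s["tcp_rot"]).as_matrix();T[:3,3]=s["ee_pos"];T=T@d["mount"]
for n in("wrist","top"):
    if n=="top": d=cams.get_image("top");T=d["T"]
    v,u=np.mgrid[0:400,0:640];uv=np.c_[u.ravel(),v.ravel()].astype(float)
    P=depth(d,uv,T);o=np.abs(P[:,:2]-[469,-156]);m=(o[:,0]<50)&(o[:,1]<30)
    t=P[m&(P[:,2]>105)&(P[:,2]<122)];print(n,len(t))
    if len(t):print(cv2.minAreaRect(np.float32(t[:,:2])),np.median(t[:,2]))
    # plate top heights along keeper y
    for y in range(-60,61,15):
        c=np.array([440-0.037*y,-156+y]);q=P[(np.hypot(*(P[:,:2]-c).T)<6)];q=q[(q[:,2]>50)&(q[:,2]<130)];print(y,len(q),np.median(q[:,2]) if len(q) else None)
E
```

```text
clock: 7.95
ee_pos: [469.5, -156.4, 235.0]
tcp_rot: [-0.054, 3.136, -0.004]
wrist_force: [-0.1, 0.1, -0.4]
width: 49.9
gripper_force: 0.0
[ 469.5195493  -156.37797349  235.04200755]
wrist 1196
((468.25848388671875, -155.29037475585938), (63.28205490112305, 15.913068771362305), 2.526073455810547) 115.11304703211027
-60 115 75.62885170465267
-45 118 85.62509315010473
-30 123 85.6703669554584
-15 120 85.55952480446032
0 219 114.03828626596874
15 122 85.56755801053487
30 121 85.40083755029718
45 108 85.56457383341328
60 108 75.61185003660444
top 79
((451.40069580078125, -156.97024536132812), (14.703335762023926, 25.893024444580078), 89.43130493164062) 115.55858626397321
-60 19 76.0808367350719
-45 20 86.47220206728821
-30 18 86.4369445875326
-15 17 86.13204877425278
0 28 114.18164107879466
15 8 87.73692406688724
30 0 None
45 0 None
60 19 76.53224503194497
```

View pics/w2.png

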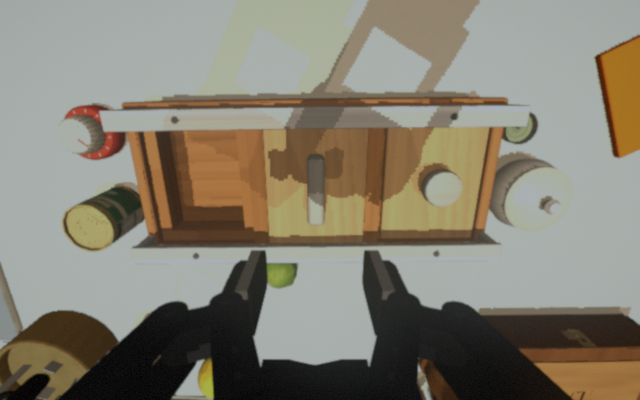

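The picture shows the hatch flat on the deck with its bar at (316,190). The left well is open at (210,180), and the knob hatch at (440,188) is still seated. The plate is 10 mm above the deck along its whole length and centred to about 1 mm.

```bash
python3 -c "
from bench import env
print(env.hand_in())"
```

```text
the job is handed in; nothing more can be done
None
```

The bar-handled hatch is resting flat and centred on the middle deck, its well is open, the knob hatch is still shut in its seat, and the job was handed in at about 8 s.

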